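# Put the seasoning shaker away and latch the drawer

## Task

Stand the steel seasoning shaker upright in the empty middle well of the open drawer, then push the drawer in against its spring until its push-push latch catches, and let go. Push gently, without forcing it at the end stop, and check that the drawer stays in by itself; keep the two small tubs in their wells and do not knock the oil bottle about.

Things in the scene. Friction and masses are not known exactly. Their poses are not given: they have to be found in the camera images.
- unit: Low steel drawer unit fixed to the table, 264 wide (y), 84 mm high; origin on its underside. Its shell reaches from 97 mm on the -x side of the origin (open front) to 110 mm on the +x side; the drawer is pushed along its +x. Let go after a full push, the drawer comes back some and stays latched at 0.06 to 0.087; let go too early, it springs out to 0. A second full push releases a latched drawer.
- drawer (a joint): How far the drawer is pushed in (m); 0 = fully out, as at the start. A spring pushes it out with 4 N at 0 to 8 N when in (a 3 N bump is normal). Somewhere between 0.071 and 0.095, different each time and not visible, is an end stop (20 N per mm, felt as a steep rise); the push-push latch catches 2.5 mm before it and then holds the drawer 7 to 10 mm short of it. Never push with over 30 N.
- front (a point): A point on the outer face of the drawer's grey front panel, mid-width, 60 mm above the table. The panel is 264 wide (y), 12 thick (x), and reaches from 10 to 100 mm above the table, 16 mm higher than the shell. Axes as the unit's: push along +x, the panel faces -x. Moves with the drawer. The panel always stays in front of the shell, so that a finger pushing it never reaches the shell.
- well (a point): Centre of the floor of the drawer's empty middle well (59 x 59 mm, 10 mm deep, floor 18 mm above the table), 59 mm behind the panel's outer face. Axes as the unit's. Moves with the drawer; with the drawer out it lies 49 mm in front of the shell. The wells 78 mm to either side (y) hold the tubs. The panel's top is 82 mm, the drawer's side walls 30 mm above the well's floor.
- dredger_mid (a point): Centre (half-way up) of the steel seasoning shaker, a loose upright round can 52 mm in diameter (dark domed lid 55 mm) and 56 mm high, 0.15 to 0.3 kg; the cylindrical body reaches 42 mm up. z is its axis. Standing in its well its top passes 6 mm under the shell's roof.
- tub_l: Small white round tub with a grey lid, 51 mm wide, 27 mm high, loose in the drawer's +y well; origin at the centre of its underside. Bystander.
- tub_r: The same in the drawer's -y well. Bystander.
- oil: Amber bottle, 60 mm wide, 190 mm high, standing on the table to the right of the unit; origin at the centre of its underside. Bystander.
Mind the look-alikes: they are no part of the job. What is shaped like the part that bears dredger_mid but orange or pink is not meant.

How it is judged (in metres and radians):
On the way, in this order (a step that is already met when the one before it is completed fails the run):
1. the shaker stands upright in the middle well of the open drawer, let go (horizontal distance between dredger_mid and well below 0.008 m and z of dredger_mid in the frame of well below 0.032 m and angle between dredger_mid's own z axis and vertical below 0.1 rad and contact force between the fingers and dredger below 0.1 N and value of joint drawer below 0.05 m), for 0.2 s.
2. the drawer is in and stays in with the robot off it (value of joint drawer above 0.055 m and contact force between each of the arm, the fingers and unit below 0.1 N), for 0.4 s.
At the end, for the whole second after the job is handed in: The drawer is latched: pushed in by more than 55 mm and at rest there by itself; the shaker stands upright (within 0.1 rad) on the floor of the middle well (centre within 8 mm of the well's, at most 4 mm above the floor) (value of joint drawer above 0.055 m and velocity of joint drawer below 0.01 m/s and horizontal distance between dredger_mid and well below 0.008 m and z of dredger_mid in the frame of well below 0.032 m and angle between dredger_mid's own z axis and vertical below 0.1 rad); the robot touches nothing.
It fails at once if the drawer or its unit is pushed with more than 30 N (contact force between any of the fingers, the arm and unit above 30 N).
It fails at once if a small tub is thrown out of its well (distance between any of tub_l, tub_r and well above 0.095 m).
It fails at once if the oil bottle is knocked away or over (distance of oil from where it was at the start of the episode above 0.03 m).
It also fails if it takes over 64 s, if anything falls off the work surface, if the arm or the gripper's body presses on something with over 40 N, if the wrist force passes 120 N, or if a joint passes its speed limit or range.

## Robot

A 6-joint arm with a two-finger parallel gripper is mounted at the origin on the work surface. World frame = base frame: x ahead of the robot, y to its left, z up, the work surface at z = 0. Lengths are in mm, angles in degrees, forces in N, time in s.
With the tool pointing down it reaches from about 300 to 1000 mm from the base axis. Payload 5.1 kg.
Tool frame: the origin (TCP) lies between the finger pads; the fingertips stand 22 mm ahead of it and the grasp point (between the pads) lies 3 mm ahead of it; x points along the fingers, y is the direction in which the jaws open and shut, and the axes are right-handed (so a half turn about x gives the same grasp; the last joint's range is limited). The gripper opens to 95 mm and grips with 3 to 60 N. Pads are 20 mm wide; open, the fingers measure 119 mm over their backs; the gripper's body (75 mm by 180 mm) begins 59 mm behind the grasp point.
Start: joints at [-73.545, 7.093, 94.555, -0, 78.352, -4.733], TCP at [234.896, -606.06, 236.656] pointing down, gripper open.
Joint ranges: [-149.61, 149.61], [-58.7, 133.49], [1.44, 155.28], [-77.14, 257.14], [18.33, 153.61], [-166.67, 166.67]. Speed limits (degrees/s): [147.25, 147.25, 180, 180, 180, 180].

## Interface

Orientations are given as a 3x3 rotation matrix whose columns are the frame's x, y, z axes.
In Python, from workcell import robot, imaging gives the robot as it stands.
- The arm moves only by the tool send_rows, never from a script. Its argument "commands" is a list of rows, each a list of 5 numbers: the finger opening in m, from 0 to 0.0951, then the shift along the tool's x, y, z in m, then the turn about the tool's x in rad. A call has 1 to 8 rows; each row is the pose to reach, as a shift and turn from the pose commanded when the call began, along the tool's axes at that moment; what a row does not reach only later rows make up. A row lasts 1/8 s, in which the tool goes at most 62.5 mm and 10.7 degrees, less where a joint would pass 70% of its speed; a pose out of reach is approached as far as the arm can. A call with a gripper value outside its range is refused whole. The fingers move at their own pace and stop on an object; the grip force is fixed at half the most. Time passes only in rows, so rows that repeat a pose let the fingers close. It gives the time, the measured TCP pose, the force and the opening at its end, in the units of the state.
- robot.observe(): the state, without advancing time (a new reading comes with each control period).
- imaging.grab_frame(name): name is "side" or "top" or "wrist"; returns the picture (480x640x3 uint8, red, green, blue); there is no depth.
- imaging.camera_info(name): a dict with "fx", "fy", "cx", "cy" (pixels), "k1" (the pictures are not rectified: a ray, as slopes to the right and down, at radius r is drawn at 1 + k1 r^2 times it, then the intrinsics apply), "extrinsics" (4x4, takes a point from camera to world coordinates). Camera axes: x right, y down, z forward; pixel columns grow to the right and rows downward; lengths in mm; the calibration is good to about 2 mm. A picture is of the moment at which its call begins: read the wrist's pose just before it. camera_info takes no time and is no camera call; for the wrist camera it gives the pose at the moment of the call.
- robot.sign_off(): hands the job in, once; it reports no verdict.
The state is a dict: "clock": time; "joint_pos": joint angles; "joint_vel": joint speeds; "tau": joint torques, N m; "tool_pos": TCP position; "eef_rot": TCP orientation; "force": force on the tool from outside, world axes, zero at the start; "torque": the same for the moment, N m; "opening": finger opening in mm.
Only numpy, scipy, OpenCV 4.12 (cv2) and the standard library are available. Lean on these libraries where they do the work, as an engineer would, in place of code of your own. Each camera call takes 0.05 s, during which the arm holds its last target. There are 200 camera calls.

## Working session

There is one attempt and no reset: what is moved stays moved. The work goes in short steps, Python scripts to look and compute and a tool call to move; the robot and the scene stay as the last step left them, time stands still between calls to the robot, and variables do not carry over. Pictures are saved under pics/ and viewed, about 8 in all and at most 12, crops included, and the job is handed in when it is done.

Besides the shell and the picture viewer there is one more tool, called after ">>>" as name(argument=value, ...) on one line, values as JSON. send_rows: Moves the arm, as the interface text tells. Its arguments: {"type":"object","properties":{"commands":{"type":"array","items":{"type":"array","items":{"type":"number"}}}},"required":["commands"]}

```bash
mkdir -p pics; cat > h.py <<'E'
import numpy as np, cv2
from workcell import robot, imaging
def ray(name,u,v,info=None):
    c=info or imaging.camera_info(name)
    K=np.array([[c['fx'],0,c['cx']],[0,c['fy'],c['cy']],[0,0,1.]])
    p=cv2.undistortPoints(np.array([[[u,v]]],float),K,np.array([c['k1'],0,0,0.]))[0,0]
    E=np.array(c['extrinsics']); return E[:3,3],E[:3,:3]@np.array([p[0],p[1],1])
def onz(name,u,v,z,info=None):
    o,d=ray(name,u,v,info); return o+d*(z-o[2])/d[2]
def proj(name,P,info=None):
    c=info or imaging.camera_info(name); E=np.linalg.inv(np.array(c['extrinsics']))
    q=E[:3,:3]@np.array(P,float)+E[:3,3]; s=q[:2]/q[2]; s=s*(1+c['k1']*(s@s))
    return c['fx']*s[0]+c['cx'],c['fy']*s[1]+c['cy']
def save(name,fn,crop=None,scale=1):
    im=imaging.grab_frame(name)[:,:,::-1]; cv2.imwrite('pics/raw_'+fn,im)
    if crop: im=im[crop[1]:crop[3],crop[0]:crop[2]]
    cv2.imwrite('pics/'+fn,cv2.resize(im,None,fx=scale,fy=scale,interpolation=cv2.INTER_CUBIC))
E
python3 - <<'E'
from h import *
for n in('top','side','wrist'):
    save(n,n+'1.png'); c=imaging.camera_info(n); print(n,c['fx'],c['cx'],c['cy'],c['k1'],np.round(c['extrinsics'],3).tolist())
print(robot.observe())
E
```

```text
top 455.4233938387975 316.3249659550594 239.07617223640426 -0.056345082376019325 [[-0.011, -0.998, 0.055, 515.713], [-0.999, 0.014, 0.043, -54.87], [-0.043, -0.054, -0.998, 784.919], [0.0, 0.0, 0.0, 1.0]]
side 460.4308706231281 325.1051458065062 234.60253725972782 -0.03349776008529186 [[-0.871, -0.24, 0.428, 238.738], [-0.491, 0.416, -0.766, 533.905], [0.005, -0.877, -0.48, 444.686], [0.0, 0.0, 0.0, 1.0]]
wrist 374.94458590584077 318.52553431996745 238.95529642088138 -0.020988175525779616 [[0.362, -0.894, -0.263, 308.573], [-0.932, -0.348, -0.1, -578.197], [-0.002, 0.282, -0.959, 383.736], [0.0, 0.0, 0.0, 1.0]]
{'clock': 0.15, 'joint_pos': array([-7.35449050e+01,  7.12436118e+00,  9.46162817e+01, -1.61440098e-03,
        7.83522189e+01, -4.73181106e+00]), 'joint_vel': array([ 0.01974037, -0.16400485, -0.21214957, -0.0850576 ,  0.00423097,
       -0.04719445]), 'tau': array([ 9.02387292e-04, -4.18193185e+01, -3.60471690e+01,  7.76291429e-02,
        4.68758668e-02, -9.55231303e-05]), 'tool_pos': array([ 234.75864232, -605.62227463,  235.67384344]), 'eef_rot': array([[-4.85563782e-04,  3.61416426e-01, -9.32404382e-01],
       [ 1.54654323e-03, -9.32403105e-01, -3.61416737e-01],
       [-9.99998686e-01, -1.61749457e-03, -1.06204950e-04]]), 'force': array([ 0.69202685,  0.14399018, -0.06630866]), 'torque': array([-0.00714855, -0.03251704,  0.04802925]), 'opening': 95.12716770775653}
```

View pics/top1.png

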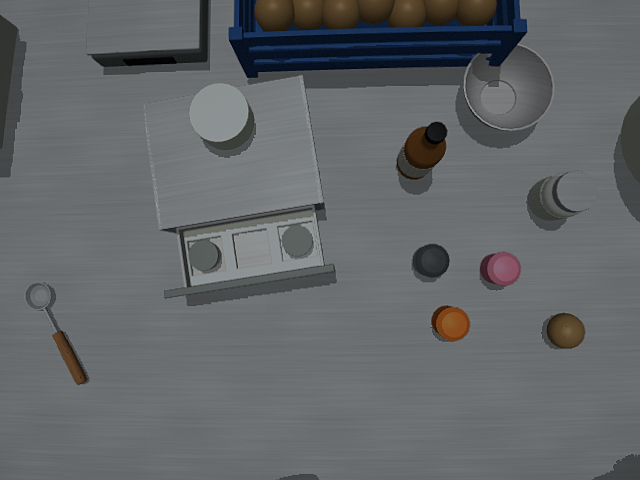

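View pics/side1.png

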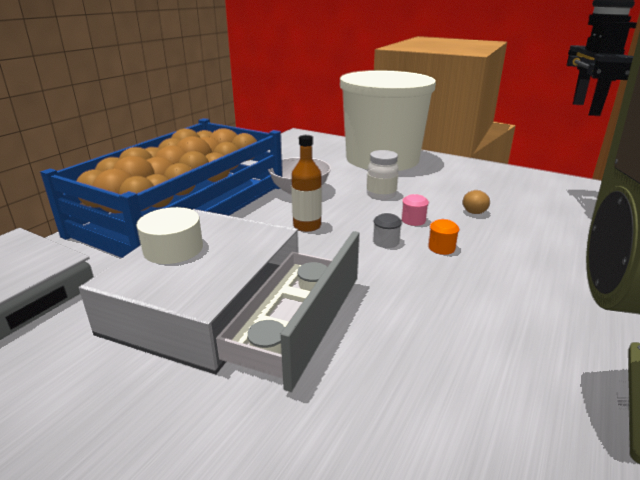

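Top view: the dark-lidded shaker is at (432,261), with pink (501,268) and orange (451,323) as decoys. The oil bottle's base is near (412,172). The middle well is around (252,248), and the panel's top edge runs from (165,293) to (335,268). I'll zoom in to get precise corners.

```bash
python3 - <<'E'
import cv2
im=cv2.imread('pics/raw_top1.png')[180:310,150:350]
cv2.imwrite('pics/z1.png',cv2.resize(im,None,fx=4,fy=4,interpolation=cv2.INTER_CUBIC)*1)
from h import *
im=cv2.imread('pics/raw_top1.png'); g=im.max(2)
m=((g<75)).astype('uint8'); n,l,s,c=cv2.connectedComponentsWithStats(m)
for i in range(1,n):
    if s[i,4]>150: print(s[i],c[i])
print('shaker top',onz('top',432,261,52),'bottle',onz('top',412,172,5), onz('top',436,132,188))
print('side lid',onz('side',387,221,52))
E
```

```text
[  87    0  124   75 2762] [161.9608979   54.01049964]
[  229     0   323    94 15949] [381.03335632  40.38792401]
[   0   15   26  162 2691] [ 9.5083612  85.95837978]
[260  72  87  17 243] [295.89711934  78.81893004]
[456  95  54  53 494] [479.65789474 128.7388664 ]
[ 614   96   26  126 2125] [629.27529412 158.72988235]
[201 104  55  46 560] [235.80892857 136.02142857]
[ 396  122   51   72 2222] [421.28757876 154.11071107]
[552 175  30  38 188] [559.2287234  197.39361702]
[527 178  43  52 850] [542.12117647 208.13294118]
[179 208 134  80 526] [220.42965779 234.8878327 ]
[161 211 114  22 153] [205.73202614 222.68627451]
[ 412  244   38   38 1032] [430.34108527 261.24418605]
[480 254  25  37 281] [487.12811388 273.77580071]
[ 45 285  44 100 484] [ 66.76652893 340.24793388]
[541 313  43  36 491] [555.32382892 331.04276986]
[593 454  47  26 696] [623.82471264 469.42385057]
[280 474  38   6 169] [300.40236686 476.92307692]
shaker top [ 518.18081396 -208.04787789   52.        ] bottle [ 671.69981234 -187.59910536    5.        ] [ 688.24876631 -189.62924428  188.        ]
side lid [ 514.71339766 -197.86268651   52.        ]
```

View pics/z1.png

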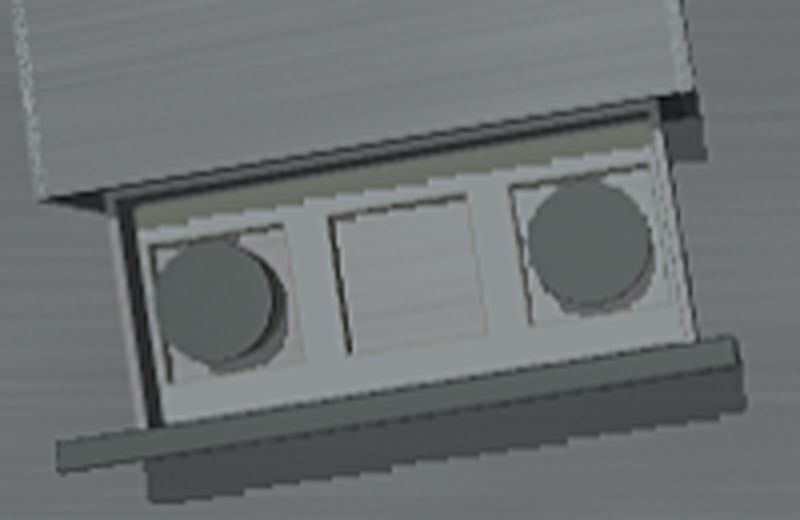

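```bash
python3 - <<'E'
from h import *
f=lambda x,y,z:onz('top',150+(x+.5)/4-.5,180+(y+.5)/4-.5,z)[:2]
L,R=f(57,472,100),f(740,366,100); d=L-R; w=np.linalg.norm(d); d/=w
X=np.array([d[1],-d[0]]); print('panel width',w,'yaw',np.degrees(np.arctan2(X[1],X[0])),'x axis',X)
mid=(L+R)/2; print('front mid',mid,'well from panel',mid+59*X)
Q=[f(*p,28) for p in((330,215),(466,195),(487,335),(350,355))]
print('well',np.mean(Q,0),[np.linalg.norm(Q[i]-Q[i-1]) for i in range(4)])
a=f(38,201,84);b=f(692,92,84);print('shell edge',np.linalg.norm(a-b),np.degrees(np.arctan2(*(b-a)))," mid",(a+b)/2)
for p,z in(((218,300),45),((590,240),45)): print('tub',f(*p,z))
c=onz('top',430.5,262.5,48); print('shaker lid widest',c, np.linalg.norm(onz('top',412,262,46)-onz('top',449.5,262,46)))
# side lid: dark blob
im=cv2.imread('pics/raw_side1.png'); print(im[205:250:3,387].tolist())
E
```

```text
panel width 264.201358520712 yaw 8.277610357312312 x axis [0.98958212 0.14396951]
front mid [485.62481418  78.24263338] well from panel [544.01015949  86.73683447]
well [543.01361445  86.24008733] [np.float64(59.50792925431876), np.float64(58.22294590172962), np.float64(59.33750633301546), np.float64(58.36636619189841)]
shell edge 261.5114695459495 171.53946722245874  mid [591.20011597  94.05501833]
tub [533.00686305 162.26264013]
tub [555.68797387   8.1619134 ]
shaker lid widest [ 515.8189836  -206.42512988   48.        ] 60.232116611835856
[[208, 206, 208], [211, 208, 211], [216, 211, 216], [93, 88, 90], [95, 92, 91], [96, 92, 92], [99, 95, 95], [93, 90, 91], [101, 100, 99], [110, 108, 109], [112, 110, 111], [109, 107, 108], [110, 109, 111], [109, 108, 109], [110, 109, 109]]
```

>>> send_rows(commands=[[0.095,0.03,-0.271,-0.407,0.225],[0.095,0.03,-0.271,-0.407,0.225],[0.095,0.03,-0.271,-0.407,0.225],[0.095,0.03,-0.271,-0.407,0.225],[0.095,0.03,-0.271,-0.407,0.225],[0.095,0.03,-0.271,-0.407,0.225],[0.095,0.03,-0.271,-0.407,0.225],[0.095,0.03,-0.271,-0.407,0.225]])

```text
clock: 1.15
tool_pos: [517.2, -204.1, 206.3]
eef_rot: [[-0.0, 0.145, -0.989], [0.0, -0.989, -0.145], [-1.0, -0.0, 0.0]]
force: [0.5, -1.1, -0.3]
opening: 94.8
```

>>> send_rows(commands=[[0.095,0,0,0,0],[0.095,0,0,0,0],[0.095,0,0,0,0]])

```text
clock: 1.52
tool_pos: [515.9, -207.4, 206.6]
eef_rot: [[-0.0, 0.143, -0.99], [-0.0, -0.99, -0.143], [-1.0, 0.0, 0.0]]
force: [-0.0, -0.1, 0.2]
opening: 95.0
```

```bash
python3 - <<'E'
from h import *
s=robot.observe(); print(s['clock'],s['tool_pos'],s['eef_rot'].round(4).tolist(),s['joint_pos'],s['joint_vel'].max())
info=imaging.camera_info('wrist'); save('wrist','w1.png')
print(proj('wrist',[516,-206,48],info),proj('wrist',[516,-206,28],info), info['extrinsics'])
np.save('w1.npy',info,allow_pickle=True)
E
```

```text
1.525 [ 515.85263983 -207.38096427  206.64898364] [[-0.0001, 0.1425, -0.9898], [-0.0002, -0.9898, -0.1425], [-1.0, 0.0002, 0.0002]] [-2.74262651e+01 -3.60363264e+00  1.08431539e+02 -1.47091104e-02
  7.51727397e+01  5.43835014e+01] 0.09664277513651179
(np.float64(315.68274803778286), np.float64(225.77984591833726)) (np.float64(315.84471866863714), np.float64(220.227360063413)) [[ 1.43007908e-01 -9.49486289e-01 -2.79328705e-01  5.94169255e+02]
 [-9.89721545e-01 -1.37186187e-01 -4.03882715e-02 -1.97120380e+02]
 [ 2.80699354e-05  2.82233480e-01 -9.59345747e-01  3.54688631e+02]
 [ 0.00000000e+00  0.00000000e+00  0.00000000e+00  1.00000000e+00]]
```

View pics/w1.png

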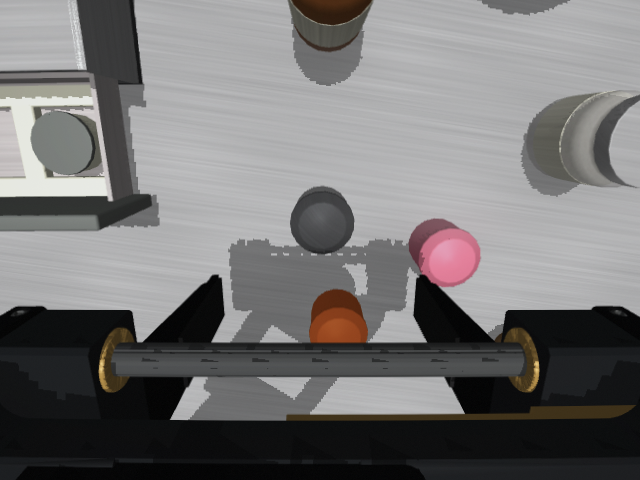

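Wrist view: the shaker lid is a circle about 62 px wide centred near (322,221). Orange is at (338,320) and pink at (445,253).

```bash
python3 - <<'E'
from h import *
info=np.load('w1.npy',allow_pickle=True).item()
for z in (42,48): print(onz('wrist',322,221,z,info),np.linalg.norm(onz('wrist',291,221,z,info)-onz('wrist',353.5,221,z,info)))
print('pink',onz('wrist',448,255,50,info),'orange',onz('wrist',338,322,50,info))
print('tubr',onz('wrist',62,142,45,info),'panel end',onz('wrist',150,197,100,info))
E
```

```text
[ 519.4307757  -210.93791476   42.        ] 53.58708037069902
[ 520.86488884 -210.67277813   48.        ] 52.558829098776926
pink [ 507.14191242 -322.22045617   50.        ] orange [ 430.26058398 -238.66258815   50.        ]
tubr [555.22415244   6.85377295  45.        ] panel end [533.22142544 -88.69766586 100.        ]
```

>>> send_rows(commands=[[0.095,0.05,0.003,-0.003,0],[0.095,0.1,0.003,-0.003,0],[0.095,0.14,0.003,-0.003,0],[0.095,0.16,0.003,-0.003,0],[0.095,0.1716,0.003,-0.003,0],[0.095,0.1716,0.003,-0.003,0],[0.095,0.1716,0.003,-0.003,0]])

```text
clock: 2.45
tool_pos: [521.1, -209.5, 36.8]
eef_rot: [[0.003, 0.144, -0.99], [-0.001, -0.99, -0.144], [-1.0, 0.002, -0.002]]
force: [0.2, 0.5, -0.0]
opening: 95.0
```

```bash
python3 - <<'E'
from h import *
s=robot.observe(); print(s['clock'],s['tool_pos'],s['force'])
info=imaging.camera_info('wrist'); save('wrist','w2.png'); np.save('w2.npy',info,allow_pickle=True)
print(proj('wrist',s['tool_pos']+[0,0,7],info),'lid42 pred at TCP xy')
E
```

```text
2.45 [ 521.05017351 -209.5091292    36.79839559] [ 0.15766473  0.51828501 -0.02132813]
(np.float64(316.08312553170344), np.float64(324.43224380909743)) lid42 pred at TCP xy
```

View pics/w2.png

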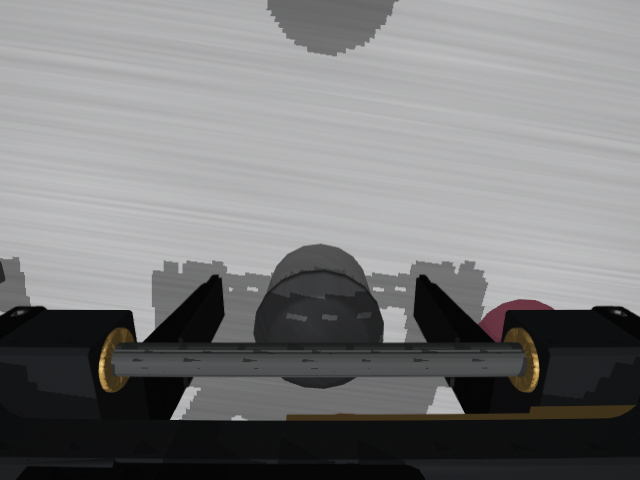

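The shaker is between the jaws: lid spans columns 254–384 and rows 270–388, within about 2 mm of the TCP. Closing the gripper and lifting.

>>> send_rows(commands=[[0.095,0,0,0,0],[0.045,0,0,0,0],[0.045,0,0,0,0],[0.045,0,0,0,0],[0.045,0,0,0,0],[0.045,0,0,0,0],[0.045,0,0,0,0],[0.045,0,0,0,0]])

```text
clock: 3.5
tool_pos: [519.9, -209.0, 35.1]
eef_rot: [[0.0, 0.144, -0.99], [-0.0, -0.99, -0.144], [-1.0, 0.0, -0.0]]
force: [0.1, 0.0, 0.2]
opening: 53.2
```

>>> send_rows(commands=[[0.045,-0.01,0,0,0],[0.045,-0.04,0,0,0],[0.045,-0.08,0,0,0],[0.045,-0.12,0,0,0],[0.045,-0.15,0,0,0],[0.045,-0.15,0,0,0],[0.045,-0.15,0,0,0],[0.045,-0.15,0,0,0]])

```text
clock: 4.5
tool_pos: [518.7, -208.2, 182.6]
eef_rot: [[-0.004, 0.144, -0.99], [0.002, -0.99, -0.144], [-1.0, -0.002, 0.003]]
force: [-0.3, -0.4, -1.4]
opening: 53.0
```

```bash
python3 - <<'E'
from h import *
s=robot.observe(); print(s['clock'],s['tool_pos'],s['eef_rot'].round(4).tolist(),s['force'],s['opening'])
R=s['eef_rot']; t=s['tool_pos']
D=np.array([543.5,86.5,185])-t; print(D@R)
E
```

```text
4.5 [ 518.65565232 -208.20689725  182.61666467] [[-0.0036, 0.1442, -0.9895], [0.0019, -0.9895, -0.1442], [-1.0, -0.0024, 0.0033]] [-0.25158302 -0.36537977 -1.35681848] 52.966865888395084
[  -1.90377185 -288.0477584   -67.08160495]
```

>>> send_rows(commands=[[0.045,0,-0.289,-0.066,0],[0.045,0,-0.289,-0.066,0],[0.045,0,-0.289,-0.066,0],[0.045,0,-0.289,-0.066,0],[0.045,0,-0.289,-0.066,0],[0.045,0,-0.289,-0.066,0],[0.045,0,-0.289,-0.066,0],[0.045,0,-0.289,-0.066,0]])

```text
clock: 5.5
tool_pos: [543.2, 85.5, 184.5]
eef_rot: [[-0.001, 0.143, -0.99], [-0.0, -0.99, -0.143], [-1.0, 0.0, 0.001]]
force: [0.2, -0.2, -3.1]
opening: 53.7
```

>>> send_rows(commands=[[0.045,0,0,0,0],[0.045,0,0,0,0],[0.045,0,0,0,0]])

```text
clock: 5.88
tool_pos: [543.5, 86.3, 185.1]
eef_rot: [[0.0, 0.144, -0.99], [0.0, -0.99, -0.144], [-1.0, -0.0, -0.0]]
force: [0.3, 0.4, -2.4]
opening: 53.0
```

```bash
python3 - <<'E'
from h import *
s=robot.observe(); print(s['clock'],s['tool_pos'],s['eef_rot'].round(4).tolist(),s['force'],s['opening'])
info=imaging.camera_info('wrist'); save('wrist','w3.png'); np.save('w3.npy',info,allow_pickle=True)
im=cv2.imread('pics/raw_w3.png')
def X(x,y,z,c): # unit frame about well
    a=np.radians(8.28); P=np.array([543.5+x*np.cos(a)-y*np.sin(a),86.5+x*np.sin(a)+y*np.cos(a),z])
    u,v=proj('wrist',P,info); cv2.circle(im,(int(round(u)),int(round(v))),2,c,-1)
for x in(-29.5,29.5):
    for y in(-29.5,29.5): X(x,y,28,(0,0,255))
for y in (-132,-60,0,60,132): X(-59,y,100,(0,255,0))
for x,y in((0,78),(0,-78)): X(x,y,45,(255,0,0))
for x in(-97,):
    for y in (-132,132): X(x+146,y,84,(255,0,255))
t=s['tool_pos'];R=s['eef_rot']
# lid rim 42 above base, grasp at 32 above base -> rim 13... TCP at 35 above base
for k in range(24):
    a=k*np.pi/12; P=t+R@np.array([-7,27.5*np.cos(a),27.5*np.sin(a)]); u,v=proj('wrist',P,info); cv2.circle(im,(int(u),int(v)),1,(0,255,255),-1)
cv2.imwrite('pics/w3a.png',im)
E
```

```text
5.875 [543.51197616  86.32279436 185.14692942] [[0.0002, 0.1437, -0.9896], [0.0, -0.9896, -0.1437], [-1.0, -0.0, -0.0002]] [ 0.25292351  0.392991   -2.4458208 ] 52.9811109695241
```

View pics/w3a.png

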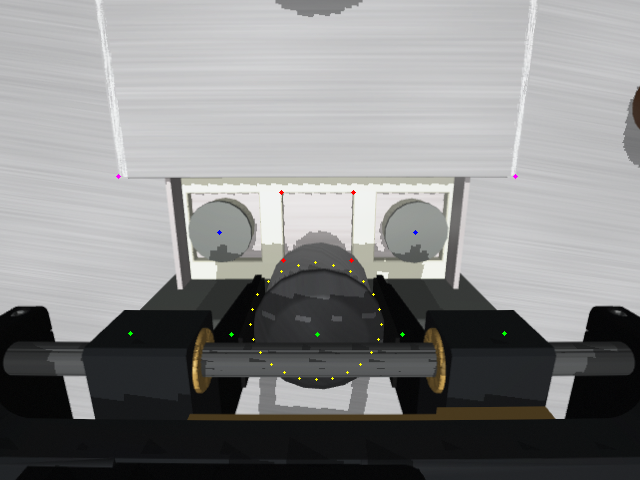

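The well, tub and shell dots fit within about 1 mm. The lid sits about 7 px lower than predicted, so it may be around 3 mm toward -x in the grip. I'll check with the side camera.

```bash
python3 - <<'E'
from h import *
s=robot.observe(); t=s['tool_pos'];R=s['eef_rot']
save('side','s2.png'); im=cv2.imread('pics/raw_s2.png')
im=cv2.resize(im,None,fx=4,fy=4,interpolation=cv2.INTER_CUBIC)
def dot(P,c):
    u,v=proj('side',P); cv2.circle(im,(int(4*u+1.5),int(4*v+1.5)),2,c,-1)
for k in range(72):
    a=k*np.pi/36
    for h,r,c in((0,26,(0,255,255)),(42,27.5,(0,0,255))):
        dot(t+R@np.array([35-h,r*np.cos(a),r*np.sin(a)]),c)
a=np.radians(8.28)
def W(x,y,z): return np.array([543.5+x*np.cos(a)-y*np.sin(a),86.5+x*np.sin(a)+y*np.cos(a),z])
for x in(-29.5,29.5):
    for y in(-29.5,29.5): dot(W(x,y,28),(0,255,0))
for y in (-132,132):
  for x in (-59,-47): dot(W(x,y,100),(255,0,255))
u,v=map(int,proj('side',t)); print(u,v)
x0,y0=4*(u-85),4*(v-60); cv2.imwrite('pics/s2a.png',im[y0:y0+600,x0:x0+760])
E
```

```text
288 210
```

View pics/s2a.png

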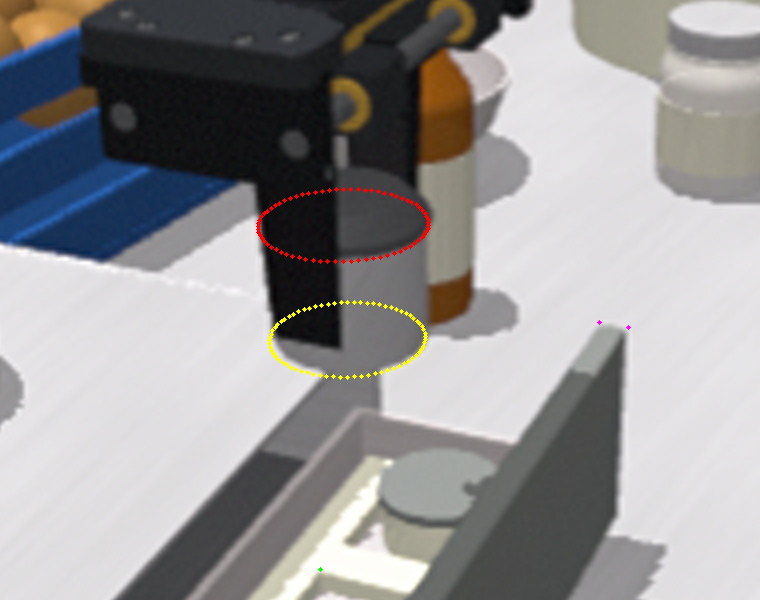

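The side view agrees to about 1 mm: body edge at 428 against 427 predicted, bottom at 377. That puts the lid's rim slightly higher than I assumed and the x offset at only about -1 mm. Correcting by 1 mm and descending.

>>> send_rows(commands=[[0.045,0.02,0.0005,-0.001,0],[0.045,0.05,0.0005,-0.001,0],[0.045,0.08,0.0005,-0.001,0],[0.045,0.1,0.0005,-0.001,0],[0.045,0.11,0.0005,-0.001,0],[0.045,0.11,0.0005,-0.001,0]])

```text
clock: 6.72
tool_pos: [544.2, 86.3, 74.4]
eef_rot: [[-0.001, 0.144, -0.99], [-0.0, -0.99, -0.144], [-1.0, -0.0, 0.001]]
force: [-0.2, 0.3, -2.2]
opening: 52.8
```

>>> send_rows(commands=[[0.045,0.003,0,0,0],[0.045,0.006,0,0,0],[0.045,0.009,0,0,0],[0.045,0.009,0,0,0],[0.045,0.009,0,0,0]])

```text
clock: 7.35
tool_pos: [544.6, 86.3, 66.1]
eef_rot: [[0.0, 0.144, -0.99], [0.0, -0.99, -0.144], [-1.0, -0.0, -0.0]]
force: [0.6, 0.7, -1.9]
opening: 52.9
```

>>> send_rows(commands=[[0.045,0.003,0,0,0],[0.045,0.006,0,0,0],[0.045,0.009,0,0,0],[0.045,0.0115,0,0,0],[0.045,0.0115,0,0,0],[0.045,0.0115,0,0,0]])

```text
clock: 8.1
tool_pos: [544.6, 86.3, 54.6]
eef_rot: [[0.0, 0.144, -0.99], [-0.0, -0.99, -0.144], [-1.0, 0.0, -0.0]]
force: [0.1, -1.0, -1.9]
opening: 53.1
```

>>> send_rows(commands=[[0.045,0.001,0,0,0],[0.045,0.0015,0,0,0],[0.045,0.0015,0,0,0],[0.055,0.0015,0,0,0],[0.06,0.0015,0,0,0],[0.066,0.0015,0,0,0],[0.066,0.0015,0,0,0],[0.066,0.0015,0,0,0]])

```text
clock: 9.1
tool_pos: [544.6, 86.3, 53.2]
eef_rot: [[0.0, 0.144, -0.99], [0.0, -0.99, -0.144], [-1.0, 0.0, -0.0]]
force: [-0.0, -0.2, 0.4]
opening: 66.0
```

>>> send_rows(commands=[[0.066,-0.01,0,0,0],[0.066,-0.03,0,0,0],[0.066,-0.06,0,0,0],[0.066,-0.11,0,0,0],[0.066,-0.15,0,0,0],[0.066,-0.16,0,0,0],[0.066,-0.16,0,0,0],[0.066,-0.16,0,0,0]])

```text
clock: 10.1
tool_pos: [543.4, 86.3, 211.1]
eef_rot: [[-0.003, 0.144, -0.99], [-0.0, -0.99, -0.144], [-1.0, -0.0, 0.003]]
force: [0.8, 0.9, 0.1]
opening: 66.0
```

```bash
python3 - <<'E'
from h import *
s=robot.observe(); print(s['clock'],s['tool_pos'],s['force'],s['opening'])
info=imaging.camera_info('wrist'); save('wrist','w4.png'); np.save('w4.npy',info,allow_pickle=True)
E
```

```text
10.1 [543.41795764  86.26066647 211.05137121] [0.83989302 0.93047978 0.08821375] 65.96986904754125
```

View pics/w4.png

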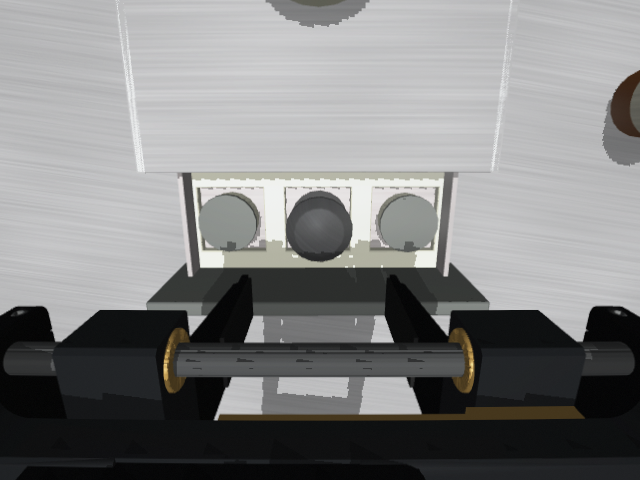

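The shaker stands upright in the middle well: lid centre at (319.5,226), with tubs at (228,222) and (408,222). Next I close the fingers and go down in front of the panel.

>>> send_rows(commands=[[0.0,0,0,0.05,0],[0.0,0,0,0.1,0],[0.0,0.03,0,0.1,0],[0.0,0.08,0,0.1,0],[0.0,0.12,0,0.1,0],[0.0,0.148,0,0.1,0],[0.0,0.148,0,0.1,0],[0.0,0.148,0,0.1,0]])

```text
clock: 11.15
tool_pos: [445.9, 71.9, 65.5]
eef_rot: [[0.0, 0.144, -0.99], [0.0, -0.99, -0.144], [-1.0, -0.0, -0.0]]
force: [-0.3, 0.5, 0.4]
opening: 0.6
```

>>> send_rows(commands=[[0.0,0,0,-0.004,0],[0.0,0,0,-0.008,0],[0.0,0,0,-0.012,0],[0.0,0,0,-0.016,0],[0.0,0,0,-0.02,0],[0.0,0,0,-0.02,0]])

```text
clock: 11.9
tool_pos: [465.6, 74.8, 65.1]
eef_rot: [[-0.0, 0.144, -0.99], [-0.0, -0.99, -0.144], [-1.0, -0.0, 0.0]]
force: [-0.3, 0.9, 1.3]
opening: 0.1
```

>>> send_rows(commands=[[0.0,0,0,-0.0025,0],[0.0,0,0,-0.005,0],[0.0,0,0,-0.0075,0],[0.0,0,0,-0.01,0],[0.0,0,0,-0.01,0],[0.0,0,0,-0.01,0]])

```text
clock: 12.65
tool_pos: [474.5, 76.2, 64.6]
eef_rot: [[-0.002, 0.144, -0.99], [-0.0, -0.99, -0.144], [-1.0, -0.0, 0.002]]
force: [-3.5, -1.1, 0.6]
opening: 0.5
```

>>> send_rows(commands=[[0.0,0,0,-0.0025,0],[0.0,0,0,-0.005,0],[0.0,0,0,-0.005,0],[0.0,0,0,-0.005,0]])

```text
clock: 13.15
tool_pos: [479.9, 77.0, 64.7]
eef_rot: [[-0.001, 0.144, -0.99], [-0.0, -0.99, -0.144], [-1.0, -0.0, 0.001]]
force: [-2.8, -0.8, -1.0]
opening: 0.3
```

Contact is at about x≈474, with a spring force of 3–4 N. Pushing most of the way, still short of any possible stop.

>>> send_rows(commands=[[0.0,0,0,-0.003,0],[0.0,0,0,-0.007,0],[0.0,0,0,-0.011,0],[0.0,0,0,-0.015,0],[0.0,0,0,-0.019,0],[0.0,0,0,-0.023,0],[0.0,0,0,-0.027,0],[0.0,0,0,-0.03,0]])

```text
clock: 14.15
tool_pos: [509.4, 81.3, 64.7]
eef_rot: [[-0.002, 0.144, -0.99], [-0.0, -0.99, -0.144], [-1.0, -0.0, 0.002]]
force: [-6.2, -0.7, 0.4]
opening: 0.2
```

>>> send_rows(commands=[[0.0,0,0,-0.003,0],[0.0,0,0,-0.007,0],[0.0,0,0,-0.011,0],[0.0,0,0,-0.015,0],[0.0,0,0,-0.019,0],[0.0,0,0,-0.023,0],[0.0,0,0,-0.025,0],[0.0,0,0,-0.025,0]])

```text
clock: 15.15
tool_pos: [534.0, 84.9, 64.7]
eef_rot: [[-0.002, 0.144, -0.99], [-0.0, -0.99, -0.144], [-1.0, -0.0, 0.002]]
force: [-6.6, -0.3, 0.6]
opening: 0.7
```

```bash
python3 - <<'E'
from h import *
s=robot.observe(); print(s['clock'],s['tool_pos'],s['force'])
X=np.array([.9896,.1439]);print('d from panel at -69 of well',(s['tool_pos'][:2]-[543.7,86.5])@X+59+10)
save('top','t5.png',(130,150,370,330),3); save('side','s5.png')
E
```

```text
15.15 [534.00695136  84.94621775  64.74842566] [-6.62548266 -0.30653426  0.61145477]
d from panel at -69 of well 59.18416979744053
```

View pics/s5.png

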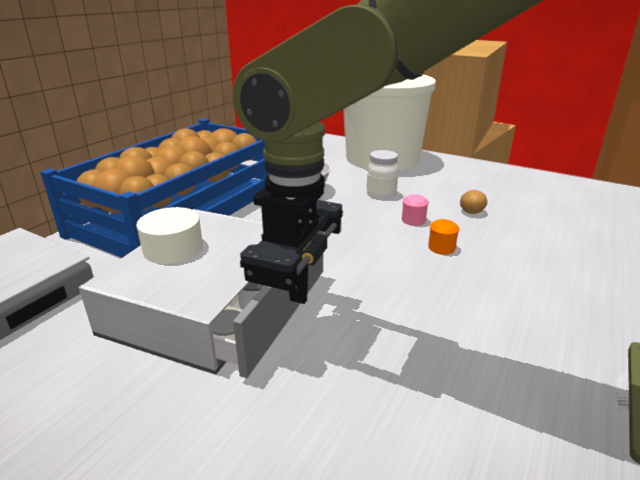

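Side view: the drawer is about 60 mm in and moving square, with the panel corner near (240,310). The arm gives roughly 1 mm per few N, so I'll continue in small steps watching the force.

>>> send_rows(commands=[[0.0,0,0,-0.001,0],[0.0,0,0,-0.002,0],[0.0,0,0,-0.003,0],[0.0,0,0,-0.004,0]])

```text
clock: 15.75
tool_pos: [537.6, 85.5, 64.7]
eef_rot: [[-0.003, 0.144, -0.99], [-0.0, -0.99, -0.144], [-1.0, -0.0, 0.003]]
force: [-7.5, -0.5, 0.5]
opening: 0.4
```

>>> send_rows(commands=[[0.0,0,0,-0.001,0],[0.0,0,0,-0.002,0],[0.0,0,0,-0.002,0]])

```text
clock: 16.12
tool_pos: [539.8, 85.8, 64.7]
eef_rot: [[-0.002, 0.144, -0.99], [-0.0, -0.99, -0.144], [-1.0, -0.0, 0.002]]
force: [-7.4, -1.3, 0.5]
opening: 0.4
```

>>> send_rows(commands=[[0.0,0,0,-0.001,0],[0.0,0,0,-0.002,0],[0.0,0,0,-0.002,0]])

```text
clock: 16.5
tool_pos: [541.7, 86.1, 64.7]
eef_rot: [[-0.003, 0.144, -0.99], [-0.0, -0.99, -0.144], [-1.0, -0.0, 0.002]]
force: [-7.6, 0.1, 1.6]
opening: 0.4
```

>>> send_rows(commands=[[0.0,0,0,-0.0005,0],[0.0,0,0,-0.001,0],[0.0,0,0,-0.0015,0],[0.0,0,0,-0.0015,0]])

```text
clock: 17.0
tool_pos: [543.1, 86.3, 64.8]
eef_rot: [[-0.003, 0.144, -0.99], [-0.0, -0.99, -0.144], [-1.0, -0.0, 0.003]]
force: [-7.5, -0.4, 0.3]
opening: 0.8
```

>>> send_rows(commands=[[0.0,0,0,-0.0005,0],[0.0,0,0,-0.001,0],[0.0,0,0,-0.0015,0],[0.0,0,0,-0.0015,0]])

```text
clock: 17.5
tool_pos: [544.6, 86.5, 64.7]
eef_rot: [[-0.003, 0.144, -0.99], [-0.0, -0.99, -0.144], [-1.0, -0.0, 0.003]]
force: [-7.9, -1.2, 1.2]
opening: 0.2
```

>>> send_rows(commands=[[0.0,0,0,-0.0005,0],[0.0,0,0,-0.001,0],[0.0,0,0,-0.0015,0],[0.0,0,0,-0.0015,0]])

```text
clock: 18.0
tool_pos: [546.2, 86.8, 64.7]
eef_rot: [[-0.002, 0.144, -0.99], [-0.0, -0.99, -0.144], [-1.0, -0.0, 0.002]]
force: [-6.5, -0.3, 0.4]
opening: 0.4
```

>>> send_rows(commands=[[0.0,0,0,-0.0005,0],[0.0,0,0,-0.001,0],[0.0,0,0,-0.0015,0],[0.0,0,0,-0.0015,0]])

```text
clock: 18.5
tool_pos: [547.9, 87.0, 64.7]
eef_rot: [[-0.002, 0.144, -0.99], [0.0, -0.99, -0.144], [-1.0, -0.0, 0.002]]
force: [-7.1, 0.1, 0.5]
opening: 0.1
```

>>> send_rows(commands=[[0.0,0,0,-0.0005,0],[0.0,0,0,-0.001,0],[0.0,0,0,-0.0015,0],[0.0,0,0,-0.0015,0]])

```text
clock: 19.0
tool_pos: [549.1, 87.2, 64.8]
eef_rot: [[-0.003, 0.144, -0.99], [-0.0, -0.99, -0.144], [-1.0, -0.0, 0.003]]
force: [-7.6, 0.5, 0.8]
opening: 0.2
```

>>> send_rows(commands=[[0.0,0,0,-0.0005,0],[0.0,0,0,-0.001,0],[0.0,0,0,-0.0015,0],[0.0,0,0,-0.0015,0]])

```text
clock: 19.5
tool_pos: [550.6, 87.4, 64.7]
eef_rot: [[-0.002, 0.144, -0.99], [-0.0, -0.99, -0.144], [-1.0, -0.0, 0.002]]
force: [-7.3, -1.3, 0.9]
opening: 0.3
```

>>> send_rows(commands=[[0.0,0,0,-0.0005,0],[0.0,0,0,-0.001,0],[0.0,0,0,-0.0015,0],[0.0,0,0,-0.0015,0]])

```text
clock: 20.0
tool_pos: [551.2, 87.5, 64.8]
eef_rot: [[-0.005, 0.144, -0.99], [-0.0, -0.99, -0.144], [-1.0, -0.0, 0.005]]
force: [-10.8, -2.1, 4.2]
opening: 0.6
```

>>> send_rows(commands=[[0.0,0,0,-0.0005,0],[0.0,0,0,-0.001,0],[0.0,0,0,-0.001,0]])

```text
clock: 20.38
tool_pos: [551.3, 87.5, 64.4]
eef_rot: [[-0.007, 0.145, -0.989], [-0.001, -0.989, -0.145], [-1.0, -0.0, 0.007]]
force: [-13.0, -2.0, 4.7]
opening: 0.3
```

The end stop is felt: 13 N with no further travel. Backing off slowly to see whether the latch takes the load.

>>> send_rows(commands=[[0.0,0,0,0.002,0],[0.0,0,0,0.004,0],[0.0,0,0,0.006,0],[0.0,0,0,0.008,0],[0.0,0,0,0.01,0],[0.0,0,0,0.012,0],[0.0,0,0,0.014,0],[0.0,0,0,0.014,0]])

```text
clock: 21.38
tool_pos: [541.3, 85.8, 66.1]
eef_rot: [[0.003, 0.144, -0.99], [0.0, -0.99, -0.144], [-1.0, 0.0, -0.003]]
force: [-0.1, 0.9, -0.3]
opening: 0.9
```

Force is zero after backing off 10 mm, so it is latched. Retreating clear and checking.

>>> send_rows(commands=[[0.0,0,0,0.01,0],[0.0,0,0,0.04,0],[0.0,0,0,0.08,0],[0.0,0,0,0.12,0],[0.0,-0.04,0,0.14,0],[0.0,-0.1,0,0.14,0],[0.0,-0.15,0,0.14,0],[0.0,-0.15,0,0.14,0]])

```text
clock: 22.38
tool_pos: [404.0, 65.6, 220.6]
eef_rot: [[0.011, 0.144, -0.989], [0.0, -0.99, -0.144], [-1.0, 0.001, -0.011]]
force: [0.4, -0.1, -0.6]
opening: 0.8
```

>>> send_rows(commands=[[0.0,0,0,0,0],[0.0,0,0,0,0],[0.0,0,0,0,0],[0.0,0,0,0,0],[0.0,0,0,0,0],[0.0,0,0,0,0]])

```text
clock: 23.12
tool_pos: [401.5, 65.5, 215.0]
eef_rot: [[-0.0, 0.144, -0.99], [-0.0, -0.99, -0.144], [-1.0, 0.0, 0.0]]
force: [-0.2, -0.1, 0.1]
opening: 0.3
```

```bash
python3 - <<'E'
from h import *
s=robot.observe(); print(s['clock'],s['tool_pos'],s['force'])
save('top','t6.png'); save('side','s6.png')
a=cv2.imread('pics/raw_top1.png');b=cv2.imread('pics/raw_t6.png');c=cv2.imread('pics/raw_s6.png')
r=lambda i:cv2.resize(i,(0,0),fx=2,fy=2,interpolation=cv2.INTER_CUBIC)
cv2.imwrite('pics/f.png',np.hstack([r(b[90:320,140:340]),r(c[190:420,80:280])]))
d=cv2.absdiff(a,b).max(2)>40; print('bottle diff px',d[115:190,390:455].sum())
E
```

```text
23.125 [401.54671392  65.47069788 215.01456485] [-0.20107407 -0.05862798  0.10834677]
bottle diff px 0
```

View pics/f.png

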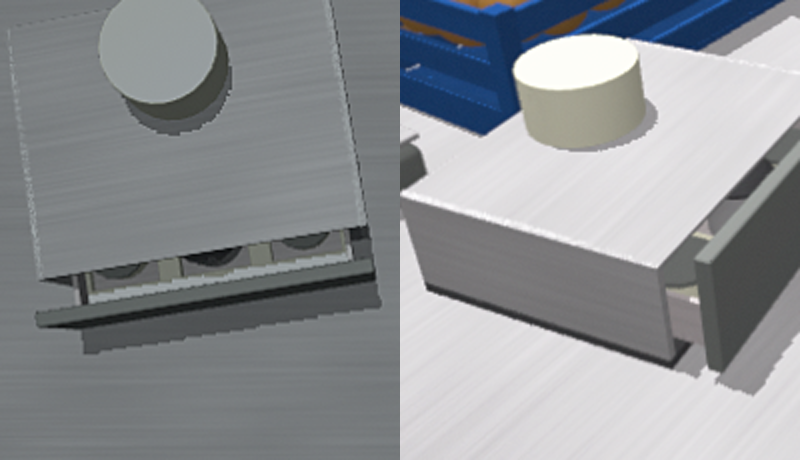

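The drawer stays in: panel edge runs from (37,326) to (375,273) in the crop, and the shaker and both tubs are visible in their wells. I'll get the drawer depth, then hand in.

```bash
python3 - <<'E'
from h import *
L=onz('top',158.3,252.8,100)[:2];R=onz('top',327.3,226.3,100)[:2]
print('d',((L+R)/2-[485.6,78.2])@np.array([.9896,.1439]),np.linalg.norm(L-R))
s=robot.observe();print(s['clock'],s['force'],s['joint_vel'].round(2)); print(robot.sign_off())
E
```

```text
d 68.85405386811978 263.0197005732409
23.225 [ 0.65332592  0.05604318 -0.59257274] [ 0.13 -0.13  0.   -0.    0.13  0.06]
the job is handed in; nothing more can be done
None
```

The shaker is standing upright in the middle well, the drawer is latched shut, and I handed the job in at 23.2 s of the 64 s allowed.

- **Shaker:** I gripped the dark-lidded can (53 mm opening) and set it in the well. It met no resistance going down. A wrist picture after release showed it upright, level with the two tubs and centred between them.
- **Push:** I pushed the panel with closed fingers. The force held at about 7–8 N until the end stop. There it rose to about 13 N with no further travel, well under the 30 N limit, and I backed off. These are readings at the end of each move; I did not see the force in between.
- **Latch:** The force fell to zero after backing off about 10 mm. With the arm clear for more than a second, the pictures put the drawer about 69 mm in.
- **Bystanders:** Both tubs are in their wells, and the oil bottle's part of the top picture did not change.

**Doubtful check:** before placing, the wrist picture suggested the shaker sat about 3 mm off-centre in the grip, while the side camera showed about 1 mm. I took the lid rim being slightly higher than I had assumed as the cause, corrected by 1 mm, and the can went in freely. After the drawer closed, I saw the shaker only partly, under the edge of the shell.

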